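# Nest the kidney dishes after class

## Task

Tidy up the three steel kidney dishes: nest the one standing on the table and the one leaning on the drying stand, in either order, into the dish on the mat, turning each until its outline matches the one below so that it sits fully home and level. The bottom dish stays on its mat; set the dishes in gently, never dropping one, and leave everything else on the table where it is.

Things in the scene. Friction and masses are not known exactly. Their poses are not given: they have to be found in the camera images.
- dish_base: Kidney-shaped steel dish standing on the mat: the bottom of the stack. Loose. 180 mm long, 81 wide over the bowed ends, 46 high, about 0.16 kg. Origin on its underside, midway across the waist; z up out of the open dish, y along its length (its two ends are mirror images), +x to the hollow (concave) side. See base_rim for nesting and dish_flat for the waist and collar.
- base_rim (a point): Point level with dish_base's rim, 46 mm above its origin. Dishes nest only at the same yaw (not half a turn off): the upper one's foot enters inside the lower one's collar, 8 mm to spare all round at entry, 2.5 mm when home. Home, its collar rests on the lower rim, outlines flush, its origin 20 mm above the lower one's.
- dish_flat: Same dish and frame as dish_base, standing on the table. Loose. At the waist the collar (upright band, z 26 to 46 mm, 4 mm thick) is 62 mm wide: x = -31 (bowed side, flat for y -34..34) to x = +31 (hollow side, flat for y -17..17). Below the collar the body steps in 6.5 mm and tapers to a flat foot inset 12 mm from the collar's outline.
- dish_leaning: Same dish and frame as dish_base, lying on the sloping drying stand: its z axis leans 30 degrees from vertical, towards the stand's low side; length level, bowed side downhill, foot against the ledge. Loose: lifts straight off along its own z. Its collar's underside is 26 mm off the slope, free all round.
- mat: Thin dark rubber mat, 110 x 200 x 3 mm, fixed; origin at the centre of its underside (table height), x along the 110 mm side.
- stand: White drying stand, fixed: a plate 200 mm wide sloping 30 degrees, on legs, rising towards its own +x (which points away from the robot). Origin on the table, 60 mm below the leaning dish's origin; z up. Slope surface 45 mm high at the low edge, 89 mm at the high edge; a ledge 8 mm high runs along the low edge.
- compact_a: Bystander: black powder compact, 60 x 60 x 22 mm; origin under its centre.
- compact_b: Bystander: black powder compact, 60 x 60 x 22 mm; origin under its centre.
- cup: Bystander: yellow drink cup with lid, 84 mm across, 120 mm high; origin under its centre.
- jar: Bystander: cream jar, 56 mm across, 55 mm high; origin under its centre.
- square_tray: Bystander: rectangular steel tray, 85 x 170 x 26 mm, not part of the kidney set; origin under its centre.
- palette: Bystander: black eyeshadow palette, 100 x 170 x 12 mm; origin under its centre.
- lotion: Bystander: white lotion bottle, 52 mm across, 140 mm high; origin under its centre.

How it is judged:
By the outcome, as a careful person would: the job done as asked, in the order asked, and still so for the second after the job is handed in, with the robot touching nothing.
It also fails if it takes over 72 s, if anything falls off the work surface, if the arm or the gripper's body presses on something with over 40 N, if the wrist force passes 120 N, or if a joint passes its speed limit or range.

## Robot

A 6-joint arm with a two-finger parallel gripper is mounted at the origin on the work surface. World frame = base frame: x ahead of the robot, y to its left, z up, the work surface at z = 0. Lengths are in m, angles in rad, forces in N, time in s.
With the tool pointing down it reaches from about 0.425 to 1.125 m from the base axis. Payload 14.9 kg.
Tool frame: the origin (TCP) lies at the very end of the fingers, on their centre line; the grasp point (between the pads) lies 19 mm behind it; y points along the fingers, x is the direction in which the jaws open and shut, and the axes are right-handed (so a half turn about y gives the same grasp; the last joint's range is limited). The gripper opens to 91 mm and grips with 3 to 60 N. Pads are 32 mm wide; open, the fingers measure 118 mm over their backs; the gripper's body (76 mm by 178 mm) begins 60 mm behind the grasp point.
Start: joints at [-1.155, 0.379, 1.734, -0, 1.028, -0.033], TCP at [0.304, -0.631, 0.214] pointing down, gripper open.
Joint ranges: [-2.77, 2.77], [-0.74, 2.19], [0, 2.66], [-1.06, 4.2], [0.31, 2.87], [-3.08, 3.08]. Speed limits (rad/s): [1.89, 1.89, 2.39, 3.14, 3.14, 3.14].

## Interface

Orientations are given as a 3x3 rotation matrix whose columns are the frame's x, y, z axes.
In Python, from station import manip gives the robot as it stands.
- The arm moves only by the tool arm_command, never from a script. Its argument "deltas" is a list that holds one entry, the list of rows, each a list of 5 numbers: the closure in counts, from 0 (fully open) to 255 (shut), then the shift along the tool's x, y, z in m, then the turn about the tool's y in degrees. In form: [[[grip, dx, dy, dz, spin], ...]]. A call has exactly 10 rows; each row shifts and turns the commanded pose from where the row before left it, along the tool's axes as they then stand; what a row does not reach is not made up. A row lasts 1/8 s, in which the tool goes at most 62.5 mm and 10.7 degrees, less where a joint would pass 70% of its speed; a pose out of reach is approached as far as the arm can. A call with a gripper value outside its range is refused whole. The fingers move at their own pace and stop on an object; the grip force is fixed at half the most. Time passes only in rows, so rows that do not move let the fingers close, or fill a call up. It gives the time, the measured TCP pose, the force and the opening at its end, in the units of the state.
- manip.observe(): the state, without advancing time (a new reading comes with each control period).
- manip.snapshot(name): name is "scene" or "top"; returns a dict with "color" (400x640x3 uint8, red, green, blue), "camera_matrix" (3x3 intrinsics, pixels), "k1" (the pictures are not rectified: a ray, as slopes to the right and down, at radius r is drawn at 1 + k1 r^2 times it, then the intrinsics apply), "extrinsics" (4x4, takes a point from camera to world coordinates). Camera axes: x right, y down, z forward; pixel columns grow to the right and rows downward; lengths in m; the calibration is good to about 2 mm. A picture is of the moment at which its call begins. There is no depth.
- manip.close_job(): hands the job in, once; it reports no verdict.
The state is a dict: "time_s": time; "joint_pos": joint angles; "qvel": joint speeds; "joint_torque": joint torques, N m; "tool_pos": TCP position; "ee_rot": TCP orientation; "ft_force": force on the tool from outside, world axes, zero at the start; "torque": the same for the moment, N m; "grip_width": opening from 0.0 (shut) to 1.0 (fully open).
Only numpy, scipy, OpenCV 4.12 (cv2) and the standard library are available. Lean on these libraries where they do the work, as an engineer would, in place of code of your own. Each camera call takes 0.05 s, during which the arm holds its last target. There are 200 camera calls.

## Working session

There is one attempt and no reset: what is moved stays moved. The work goes in short steps, Python scripts to look and compute and a tool call to move; the robot and the scene stay as the last step left them, time stands still between calls to the robot, and variables do not carry over. Pictures are saved under pics/ and viewed, on a budget of 10 in all, crops included, one or two more only if the job needs it, and the job is handed in when it is done.

Besides the shell and the picture viewer there is one more tool, called after "Request:" as name(argument=value, ...), one argument or row to a line, values as JSON. arm_command: Moves the arm, as the interface text tells. Its arguments: {"type":"object","properties":{"deltas":{"type":"array"}},"required":["deltas"]}

```bash
mkdir -p pics && ls && python3 - <<'E'
from station import manip
import cv2,numpy as np
for n in("scene","top"):
    s=manip.snapshot(n); cv2.imwrite(f"pics/{n}0.png",s["color"][:,:,::-1])
    print(n,s["camera_matrix"].tolist(),s["k1"],np.round(s["extrinsics"],4).tolist())
o=manip.observe();print(o)
E
```

```text
pics
scene [[390.5086685168244, 0.0, 321.52601335681425], [0.0, 390.5086685168244, 202.03070890703458], [0.0, 0.0, 1.0]] -0.08554751087362877 [[0.7461, 0.5392, -0.3907, 1.0232], [0.6658, -0.606, 0.4352, -0.4365], [-0.0021, -0.5849, -0.8111, 0.9859], [0.0, 0.0, 0.0, 1.0]]
top [[383.01751255857647, 0.0, 319.4754167831937], [0.0, 383.01751255857647, 198.1830742525554], [0.0, 0.0, 1.0]] -0.05066821710456005 [[-0.0155, -0.9923, 0.1227, 0.4672], [-0.9999, 0.015, -0.0057, 0.0913], [0.0038, -0.1228, -0.9924, 1.0897], [0.0, 0.0, 0.0, 1.0]]
{'time_s': 0.1, 'joint_pos': array([-1.15533482e+00,  3.79377807e-01,  1.73471992e+00,  8.39452039e-06,
        1.02852493e+00, -3.33295591e-02]), 'qvel': array([-0.00128853, -0.00197035, -0.00109811, -0.00143314,  0.00079956,
        0.00097025]), 'joint_torque': array([ 1.81812506e-03, -7.65035033e+01, -4.35288870e+01,  6.52485969e-02,
        3.98704677e-02, -8.04147149e-08]), 'tool_pos': array([ 0.30354465, -0.63035808,  0.21333991]), 'ee_rot': array([[ 4.33872514e-01, -4.09143443e-04,  9.00974181e-01],
       [-9.00973686e-01,  9.45283339e-04,  4.33872705e-01],
       [-1.02919205e-03, -9.99999470e-01,  4.15049830e-05]]), 'ft_force': array([ 0.71911532,  0.4923047 , -0.27896559]), 'torque': array([-0.01636031, -0.00370339,  0.02636226]), 'grip_width': 1.0010254702019088}
```

View pics/scene0.png

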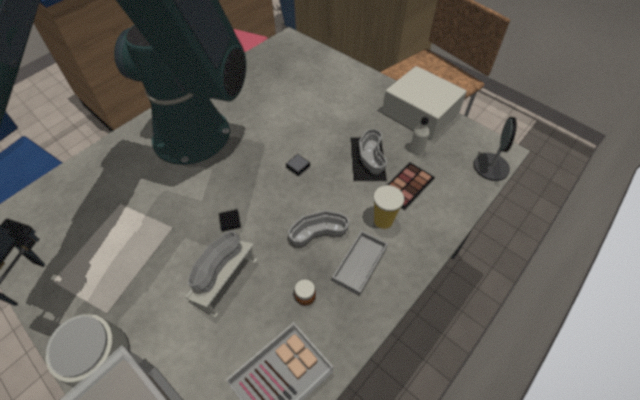

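View pics/top0.png

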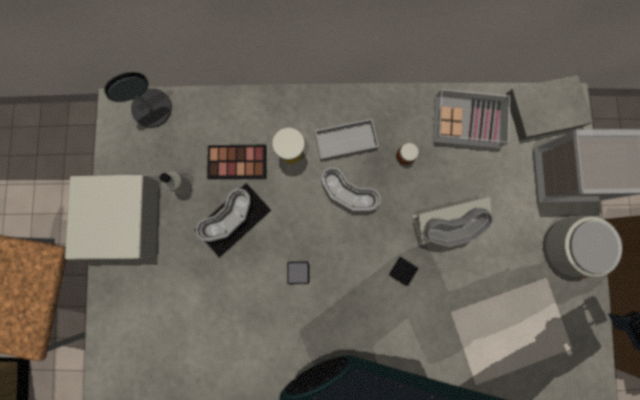

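The scene view shows the flat dish at (318,228), the base dish on the mat at (372,153) and the leaning dish at (215,262). In the top view they are at (350,190), (225,215) and (458,228). Next I'll rectify crops onto the rim planes.

```bash
cat > h.py <<'E'
import cv2,numpy as np
from station import manip
def proj(s,P):
    E=s["extrinsics"];K=s["camera_matrix"]
    p=(np.asarray(P,float).reshape(-1,3)-E[:3,3])@E[:3,:3]
    q=p[:,:2]/p[:,2:];q=q*(1+s["k1"]*(q**2).sum(1,keepdims=True))
    return q@K[:2,:2].T+K[:2,2]
def ray(s,uv):
    K=s["camera_matrix"];q0=(np.asarray(uv,float)-K[:2,2])/K[0,0];q=q0.copy()
    for _ in range(20):q=q0/(1+s["k1"]*(q@q))
    E=s["extrinsics"];return E[:3,3],E[:3,:3]@np.r_[q,1]
def onz(s,uv,z):
    c,d=ray(s,uv);return c+d*(z-c[2])/d[2]
def rect(s,o,ex,ey,w=260,h=260,mm=1.0):
    """view of the plane o+u*ex+v*ey; image right=ex, down=ey, centre=o"""
    v,u=np.mgrid[:h,:w];P=o+((u-w/2)*mm/1e3)[...,None]*ex+((v-h/2)*mm/1e3)[...,None]*ey
    m=proj(s,P).reshape(h,w,2).astype(np.float32)
    return cv2.remap(s["color"][:,:,::-1].copy(),m[...,0],m[...,1],cv2.INTER_CUBIC)
E
python3 - <<'E'
from h import *
S={n:manip.snapshot(n) for n in("top","scene")}
import pickle;pickle.dump(S,open("s0.pkl","wb"))
uv={"base":(225,215,.049),"flat":(350,190,.046),"lean":(458,228,.1)}
uvs={"base":(372,153),"flat":(318,228),"lean":(215,262)}
rows=[]
for n in S:
    r=[]
    for k,(u,v,z) in uv.items():
        c=onz(S["top"],(u,v),z); c=np.r_[np.round(c[:2],2),z]
        print(n,k,c,onz(S["scene"],uvs[k],z))
        r.append(rect(S[n],c,np.array([0,-1.,0]),np.array([-1.,0,0])))
    rows.append(np.hstack(r))
cv2.imwrite("pics/rect0.png",np.vstack(rows))
E
```

```text
top base [0.55  0.34  0.049] [0.56356616 0.32273397 0.049     ]
top flat [0.62  0.    0.046] [ 0.6233316  -0.00646893  0.046     ]
top lean [ 0.51 -0.27  0.1 ] [ 0.51932884 -0.28101205  0.1       ]
scene base [0.55  0.34  0.049] [0.56356616 0.32273397 0.049     ]
scene flat [0.62  0.    0.046] [ 0.6233316  -0.00646893  0.046     ]
scene lean [ 0.51 -0.27  0.1 ] [ 0.51932884 -0.28101205  0.1       ]
```

View pics/rect0.png

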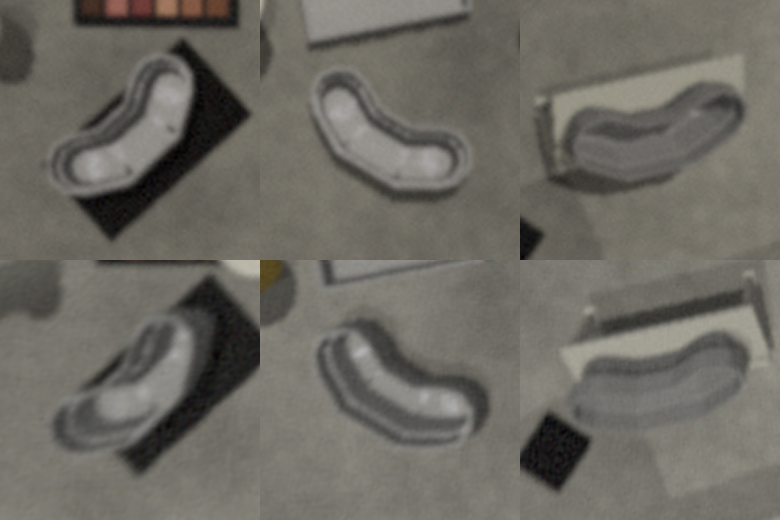

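The rectified crops show the rims clearly: base near (122,125), flat near (390,135) and leaning near (655,135). I'll fit a kidney outline, a bent centreline buffered by 31 mm, which matches the 180/81/62 sizes given.

```bash
cat >> h.py <<'E'
def outline(off=0.,n=720):
    """kidney outline inset by off (m), dish xy: offset of a bent centreline; y 180, x -31..50"""
    m=np.zeros((1200,1200),np.uint8);c=lambda p:tuple(int(round(600+5*a)) for a in p)
    pts=[(19,-59),(8,-43),(0,-30),(0,30),(8,43),(19,59)]
    for a,b in zip(pts,pts[1:]):cv2.line(m,c(a),c(b),255,1)
    d=cv2.distanceTransform(255-m,cv2.DIST_L2,5)
    k=max(cv2.findContours((d<=5*(31-off*1e3)).astype(np.uint8),0,1)[0],key=len)[:,0]
    k=k[np.linspace(0,len(k)-1,n).astype(int)]
    return (k-600)/5e3
O={o:outline(o/1e3) for o in(-3,-1,1,2,3,6,7)}
def frame(yaw,tilt=0.):
    c,s=np.cos(yaw),np.sin(yaw);T=np.deg2rad(tilt)
    Z=np.array([[c,-s,0],[s,c,0],[0,0,1]]);a,b=np.cos(T),np.sin(T)
    return Z@np.array([[a,0,-b],[0,1,0],[b,0,a]])
def pts(off,x,y,yaw,z0,tilt=0.,h=.046):
    k=O[off];P=np.c_[k,np.full(len(k),h)]
    return P@frame(yaw,tilt).T+[x,y,z0]
def samp(g,uv):
    m=uv.astype(np.float32)[:,None];return cv2.remap(g,m[...,0],m[...,1],cv2.INTER_CUBIC)[:,0]
from scipy.optimize import minimize
def fit(S,p,z0,tilt=0.,mode="ridge"):
    G={n:cv2.cvtColor(S[n]["color"],cv2.COLOR_RGB2GRAY).astype(np.float32) for n in S}
    def cost(q):
        x,y,w=p[0]+q[0]/1e3,p[1]+q[1]/1e3,p[2]+q[2]/100;t=0
        for n in S:
            f=lambda o:samp(G[n],proj(S[n],pts(o,x,y,w,z0,tilt)))
            if mode=="ridge":t-=(2*f(2)-f(7)-f(-3)).mean()
            else:t-=np.abs(f(3)-f(-3)).mean()
        return t
    best=min((minimize(cost,[a,b,c],method="Nelder-Mead",options=dict(initial_simplex=np.array([a,b,c])+np.vstack([np.zeros(3),4*np.eye(3)]))) for a in(-8,0,8) for b in(-8,0,8) for c in(-6,6)),key=lambda r:r.fun)
    q=best.x;return np.array([p[0]+q[0]/1e3,p[1]+q[1]/1e3,p[2]+q[2]/100]),best.fun
E
cat > f1.py <<'E'
from h import *
import pickle;S=pickle.load(open("s0.pkl","rb"))
D=np.deg2rad
# (guess: origin x,y,yaw), z0, tilt, mode
J={"base":((.545,.335,D(40)),.003,0,"ridge"),"flat":((.607,-.01,D(-36)),0,0,"ridge"),"lean":((.51,-.27,D(13)),.06,30,"edge")}
rows=[[],[]]
for k,(p,z0,t,m) in J.items():
    for nm in(["top"],["scene"],["top","scene"]):
        r,f=fit({n:S[n] for n in nm},p,z0,t,m);print(k,nm,np.round(r[:2],4),np.round(np.degrees(r[2]),1),round(f,1))
    for i,n in enumerate(S):
        s=S[n];c0=proj(s,[r[0],r[1],z0+.03])[0];M=np.float32([[4,0,130-4*c0[0]],[0,4,130-4*c0[1]]])
        im=cv2.warpAffine(s["color"][:,:,::-1].copy(),M,(260,260),flags=cv2.INTER_CUBIC)
        uv=proj(s,pts(-1,*r,z0,t))@M[:,:2].T+M[:,2]
        for q in uv[::6]:cv2.circle(im,(int(q[0]),int(q[1])),0,(0,255,0),-1)
        rows[i].append(im)
cv2.imwrite("pics/fit0.png",np.vstack([np.hstack(r) for r in rows]))
for nm,uvt in {"standcorners":[]}.items():pass
E
python3 f1.py
```

```text
base ['top'] [0.5424 0.3392] 43.3 -45.7
base ['scene'] [0.5398 0.3396] 43.3 -29.4
base ['top', 'scene'] [0.5416 0.3391] 43.5 -71.1
flat ['top'] [0.6176 0.0064] -41.2 -12.4
flat ['scene'] [0.6044 0.009 ] -30.4 -27.9
flat ['top', 'scene'] [0.6067 0.0085] -31.1 -52.3
lean ['top'] [ 0.5262 -0.2641] 13.0 -24.4
lean ['scene'] [ 0.5126 -0.2776] 18.5 -12.4
lean ['top', 'scene'] [ 0.5266 -0.2643] 12.7 -31.2
```

View pics/fit0.png

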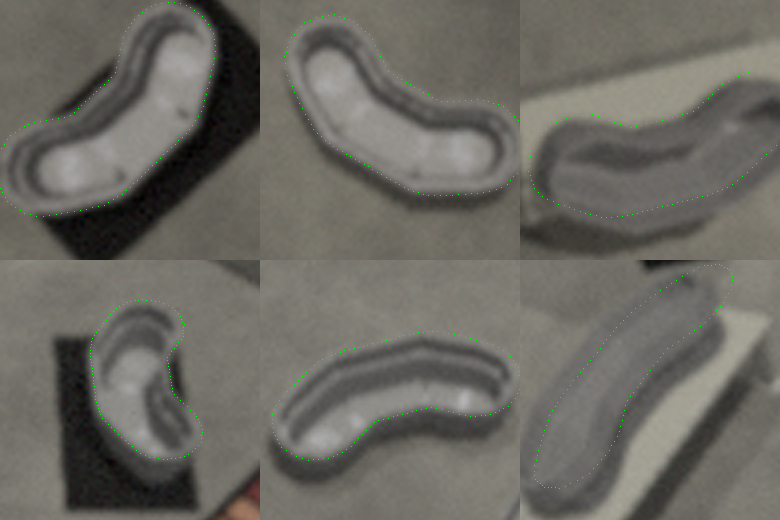

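Base and flat outlines fit tightly in both views. The leaning fit latched onto the wrong edges, because its silhouette includes the collar's outer wall. I'll refit it using the silhouette.

```bash
cat > f2.py <<'E'
from h import *
import pickle;S=pickle.load(open("s0.pkl","rb"))
D=np.deg2rad;A=4
G={}
for n in S:
    g=cv2.GaussianBlur(cv2.cvtColor(S[n]["color"],cv2.COLOR_RGB2Lab),(0,0),.8).astype(np.float32)
    G[n]=g[...,0]
def sil(s,p,grow=0):
    uv=[proj(s,pts(-1 if 0 else 1,*p,.06,30,h)) for h in(.026,.03,.034,.038,.042,.046)]
    o=uv[0].min(0)-40;m=np.zeros((640,900),np.uint8)
    for u in uv:cv2.fillPoly(m,[np.round((u-o)*A).astype(np.int32)],255)
    k=max(cv2.findContours(m,0,1)[0],key=len)[:,0].astype(float)
    k=k[::4];t=np.roll(k,-3,0)-np.roll(k,3,0);N=np.c_[t[:,1],-t[:,0]]/np.linalg.norm(t,axis=1)[:,None]
    return k/A+o,N
def cost(q,ns):
    p=(.515+q[0]/1e3,-.275+q[1]/1e3,D(13)+q[2]/100);t=0
    for n in ns:
        k,N=sil(S[n],p);t-=np.minimum(np.abs(samp(G[n],k+N)-samp(G[n],k-N)),25).mean()
    return t
for ns in(["top"],["scene"],["top","scene"]):
    b=min((minimize(cost,[a,c,e],args=(ns,),method="Nelder-Mead",options=dict(initial_simplex=np.array([a,c,e])+np.vstack([np.zeros(3),5*np.eye(3)]))) for a in(-8,0,8) for c in(-8,0,8) for e in(-5,3)),key=lambda r:r.fun)
    r=(.515+b.x[0]/1e3,-.275+b.x[1]/1e3,D(13)+b.x[2]/100);print(ns,np.round(r[:2],4),np.round(np.degrees(r[2]),1),b.fun)
ims=[]
F=frame(r[2]);o=np.array([r[0],r[1],0])
def st(x,y,z):return o+F@np.array([x,y,z])
h=lambda x:.06+x*np.tan(D(30))
lo,hi=(.045-.06)/np.tan(D(30)),(.089-.06)/np.tan(D(30))
st4=[st(x,y,h(x)) for x,y in((lo,-.1),(hi,-.1),(hi,.1),(lo,.1))]
for n in S:
    s=S[n];c0=proj(s,[r[0],r[1],.08])[0];M=np.float32([[5,0,200-5*c0[0]],[0,5,250-5*c0[1]]])
    im=cv2.warpAffine(s["color"][:,:,::-1].copy(),M,(400,500),flags=cv2.INTER_CUBIC)
    for c,uv in(((0,255,0),sil(s,r)[0][::3]),((0,0,255),proj(s,pts(1,*r,.06,30))[::8])):
        for q in uv@M[:,:2].T+M[:,2]:cv2.circle(im,(int(q[0]),int(q[1])),0,c,-1)
    cv2.polylines(im,[(proj(s,st4)@M[:,:2].T+M[:,2]).astype(int)],True,(255,0,0),1)
    ims.append(im)
cv2.imwrite("pics/fit1.png",np.hstack(ims))
E
python3 f2.py
```

```text
['top'] [ 0.5166 -0.2707] 13.2 -20.618961334228516
['scene'] [ 0.5319 -0.2786] 12.7 -16.11408805847168
['top', 'scene'] [ 0.5152 -0.271 ] 13.1 -29.5716609954834
```

View pics/fit1.png

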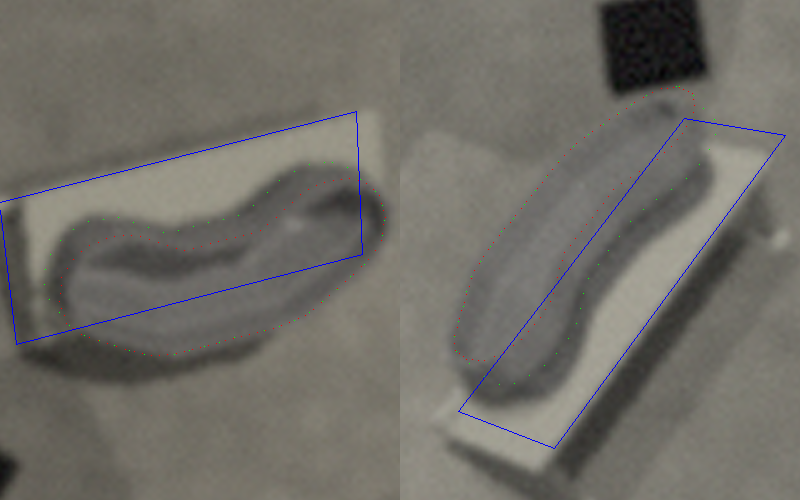

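In the top view the leaning dish matches the overlay, but in the scene view the dish and stand both sit about 10 mm further towards −y than drawn. I'll look once at an enhanced crop.

```bash
python3 - <<'E'
from h import *
import pickle;S=pickle.load(open("s0.pkl","rb"))
ims=[]
for n in S:
    s=S[n];c0=proj(s,[.515,-.275,.08])[0];M=np.float32([[5.5,0,200-5.5*c0[0]],[0,5.5,250-5.5*c0[1]]]);print(n,M.tolist())
    g=cv2.cvtColor(s["color"],cv2.COLOR_RGB2GRAY);im=cv2.warpAffine(g,M,(400,500),flags=cv2.INTER_CUBIC)
    ims.append(cv2.createCLAHE(6,(4,4)).apply(cv2.GaussianBlur(im,(0,0),3)))
cv2.imwrite("pics/enh.png",np.hstack(ims))
E
```

```text
top [[5.5, 0.0, -2306.435302734375], [0.0, 5.5, -987.2818603515625]]
scene [[5.5, 0.0, -996.0809936523438], [0.0, 5.5, -1196.468994140625]]
```

View pics/enh.png

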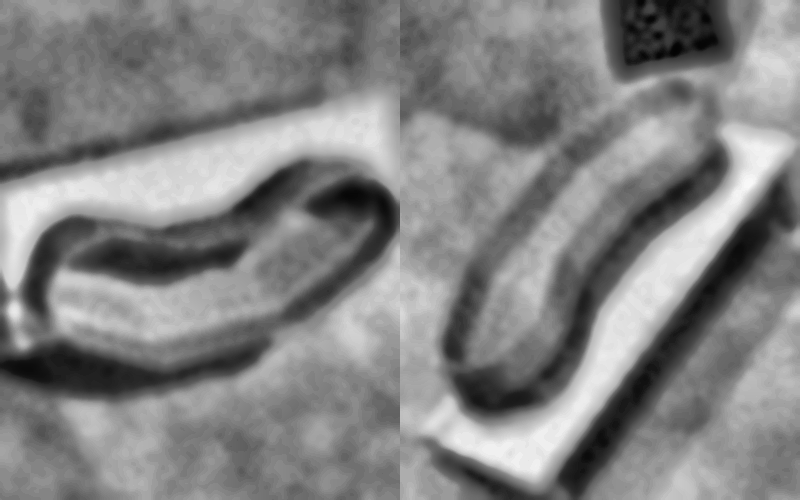

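```bash
cat > f3.py <<'E'
from h import *
from scipy.optimize import least_squares
import pickle;S=pickle.load(open("s0.pkl","rb"));D=np.deg2rad
off={"top":np.array([-2306.4,-987.3]),"scene":np.array([-996.1+400,-1196.5])}
ext={"top":[27,397,158,355],"scene":[445,722,80,412]}
def ex(n,p):
    uv=np.vstack([proj(S[n],pts(1,*p[:3],.06,30,h)) for h in(.026,.046)])*5.5+off[n]
    return np.r_[uv[:,0].min(),uv[:,0].max(),uv[:,1].min(),uv[:,1].max()]
r=lambda p,ns=("top","scene"):np.hstack([ex(n,p)-ext[n] for n in ns])
for ns in(("top",),("scene",),("top","scene")):
    s=least_squares(r,[.515,-.275,D(13)],args=(ns,),diff_step=1e-3);print(ns,np.round(s.x,4),np.degrees(s.x[2]).round(1),np.round(s.fun))
t=np.tan(D(30));lo,hi=(.045-.06)/t,(.089-.06)/t
def rs(p):
    F=frame(p[2]);g=lambda x,y:np.array([p[0],p[1],0])+F@np.array([x,y,.06+x*t])
    c=[g(lo,.1),g(lo,-.1),g(hi,-.1),g(hi,.1)]
    a=proj(S["scene"],c)*5.5+off["scene"];b=proj(S["top"],c[3:])*5.5+off["top"]
    # scene corners: top-left=(lo,+y)?, order resolved by nearest
    T=np.array([[422,437],[540,485],[722,125],[798,150]],float)
    i=np.argmin(((a[:,None]-T)**2).sum(2),1)
    return np.r_[(a-T[i]).ravel(),(b-[5,185]).ravel()]
s=least_squares(rs,[.515,-.275,D(13)]);print("stand",np.round(s.x,4),np.degrees(s.x[2]).round(1),np.round(s.fun))
E
python3 f3.py
```

```text
('top',) [ 0.5179 -0.273   0.1677] 9.6 [-5.  5. -1.  1.]
('scene',) [ 0.5196 -0.2789  0.2775] 15.9 [-1.  1. -2.  2.]
('top', 'scene') [ 0.5181 -0.276   0.2294] 13.1 [  4.   9. -10.   5.  -3.   9.  -5.  -8.]
stand [ 0.5199 -0.282   0.1702] 9.8 [-22.  -3.   9.  -1. -10.   1.   9.  -1.  -9. -11.]
```

The enhanced view shows the leaning dish's silhouette clearly, spanning (27..397, 158..355) in the top view. That puts it at about (0.518, −0.277) with yaw 13°, and the stand edge agrees on the yaw. I'll move the flat dish first with a grip across the waist, using a small helper to suggest rows.

```bash
cat > plan.py <<'E'
import sys,numpy as np
from station import manip
# usage: plan.py grip x y z yaw_deg nrows
g,x,y,z,w,n=map(float,sys.argv[1:]);n=int(n)
o=manip.observe();R=o["ee_rot"];p=o["tool_pos"]
y0=np.degrees(np.arctan2(R[1,0],R[0,0]));dw=(w-y0+180)%360-180
d=(np.array([x,y,z])-p)/n;s=dw/n;rows=[]
for i in range(n):
    a=np.radians(y0+i*s);c,b=np.cos(a),np.sin(a)
    rows.append([int(g)]+[round(float(v),4) for v in(c*d[0]+b*d[1],-d[2],-b*d[0]+c*d[1])]+[round(-s,2)])
print("at",p.round(4),"yaw",y0.round(2),"t",round(o["time_s"],2),"F",o["ft_force"].round(1),"w",round(o["grip_width"]*91,1),"step",np.linalg.norm(d).round(4))
print(str(rows).replace("], [","],["))
E
python3 plan.py 0 .6067 .0085 .14 -31.1 20
```

```text
at [ 0.3036 -0.6305  0.2135] yaw -64.29 t 0.2 F [ 1.   0.2 -0.2] w 90.9 step 0.0356
[[0, -0.0222, 0.0037, 0.0275, np.float64(-1.66)],[0, -0.0214, 0.0037, 0.0281, np.float64(-1.66)],[0, -0.0206, 0.0037, 0.0288, np.float64(-1.66)],[0, -0.0197, 0.0037, 0.0293, np.float64(-1.66)],[0, -0.0189, 0.0037, 0.0299, np.float64(-1.66)],[0, -0.018, 0.0037, 0.0304, np.float64(-1.66)],[0, -0.0171, 0.0037, 0.0309, np.float64(-1.66)],[0, -0.0162, 0.0037, 0.0314, np.float64(-1.66)],[0, -0.0153, 0.0037, 0.0319, np.float64(-1.66)],[0, -0.0144, 0.0037, 0.0323, np.float64(-1.66)],[0, -0.0134, 0.0037, 0.0327, np.float64(-1.66)],[0, -0.0125, 0.0037, 0.0331, np.float64(-1.66)],[0, -0.0115, 0.0037, 0.0334, np.float64(-1.66)],[0, -0.0105, 0.0037, 0.0338, np.float64(-1.66)],[0, -0.0096, 0.0037, 0.034, np.float64(-1.66)],[0, -0.0086, 0.0037, 0.0343, np.float64(-1.66)],[0, -0.0076, 0.0037, 0.0345, np.float64(-1.66)],[0, -0.0066, 0.0037, 0.0347, np.float64(-1.66)],[0, -0.0056, 0.0037, 0.0349, np.float64(-1.66)],[0, -0.0045, 0.0037, 0.0351, np.float64(-1.66)]]
```

Request:
arm_command(
  deltas=[
    [[0, -0.022, 0.0, 0.0275, -1.7], [0, -0.021, 0.0, 0.028, -1.7], [0, -0.0205, 0.0, 0.029, -1.7], [0, -0.0195, 0.0, 0.0295, -1.7], [0, -0.019, 0.0, 0.03, -1.7], [0, -0.018, 0.0, 0.0305, -1.7], [0, -0.017, 0.0, 0.031, -1.7], [0, -0.016, 0.0, 0.0315, -1.7], [0, -0.0155, 0.0, 0.032, -1.7], [0, -0.0145, 0.0, 0.0325, -1.7]],
  ],
)

```text
time_s: 1.45
tool_pos: [0.4556, -0.3098, 0.2139]
ee_rot: [[0.679, 0.0, 0.734], [-0.734, -0.0, 0.679], [0.0, -1.0, -0.0]]
ft_force: [0.9, -0.4, -0.5]
grip_width: 1.004
```

```bash
sed -i 's/s=dw\/n;/s=float(dw\/n);/' plan.py && python3 plan.py 0 .6067 .0085 .11 -31.1 10
```

```text
at [ 0.4556 -0.3098  0.2139] yaw -47.23 t 1.45 F [ 0.9 -0.4 -0.5] w 91.4 step 0.0367
[[0, -0.0131, 0.0104, 0.0327, -1.61],[0, -0.0122, 0.0104, 0.0331, -1.61],[0, -0.0113, 0.0104, 0.0334, -1.61],[0, -0.0103, 0.0104, 0.0337, -1.61],[0, -0.0094, 0.0104, 0.034, -1.61],[0, -0.0084, 0.0104, 0.0342, -1.61],[0, -0.0074, 0.0104, 0.0344, -1.61],[0, -0.0065, 0.0104, 0.0346, -1.61],[0, -0.0055, 0.0104, 0.0348, -1.61],[0, -0.0045, 0.0104, 0.0349, -1.61]]
```

Request:
arm_command(
  deltas=[
    [[0, -0.013, 0.0, 0.0325, -1.6], [0, -0.012, 0.0, 0.033, -1.6], [0, -0.0115, 0.0, 0.0335, -1.6], [0, -0.0105, 0.0, 0.0335, -1.6], [0, -0.0095, 0.005, 0.034, -1.6], [0, -0.0085, 0.015, 0.034, -1.6], [0, -0.0075, 0.02, 0.0345, -1.6], [0, -0.0065, 0.02, 0.0345, -1.6], [0, -0.0055, 0.02, 0.035, -1.6], [0, -0.0045, 0.02, 0.035, -1.6]],
  ],
)

```text
time_s: 2.7
tool_pos: [0.6067, 0.0083, 0.1132]
ee_rot: [[0.855, 0.0, 0.518], [-0.518, -0.0, 0.855], [0.0, -1.0, 0.0]]
ft_force: [0.6, -0.3, -0.5]
grip_width: 0.997
```

```bash
python3 plan.py 0 .6067 .0085 .030 -31.1 5
```

```text
at [0.6067 0.0083 0.1132] yaw -31.23 t 2.7 F [ 0.6 -0.3 -0.5] w 90.8 step 0.0166
[[0, -0.0, 0.0166, 0.0, -0.03],[0, -0.0, 0.0166, 0.0, -0.03],[0, -0.0, 0.0166, 0.0, -0.03],[0, -0.0, 0.0166, 0.0, -0.03],[0, -0.0, 0.0166, 0.0, -0.03]]
```

Request:
arm_command(
  deltas=[
    [[0, 0, 0.02, 0, 0], [0, 0, 0.02, 0, 0], [0, 0, 0.02, 0, 0], [0, 0, 0.014, 0, 0], [0, 0, 0.01, 0, 0], [255, 0, 0, 0, 0], [255, 0, 0, 0, 0], [255, 0, 0, 0, 0], [255, 0, 0, 0, 0], [255, 0, 0, 0, 0]],
  ],
)

```text
time_s: 3.95
tool_pos: [0.6067, 0.0072, 0.0305]
ee_rot: [[0.855, 0.001, 0.519], [-0.519, 0.0, 0.855], [0.001, -1.0, 0.0]]
ft_force: [-0.9, 0.2, 5.9]
grip_width: 0.676
```

```bash
python3 plan.py 255 .5416 .3391 .15 43.5 15
```

```text
at [0.6067 0.0072 0.0305] yaw -31.29 t 3.95 F [-0.9  0.2  5.9] w 61.5 step 0.0239
[[255, -0.0152, -0.008, 0.0167, -4.99],[255, -0.0137, -0.008, 0.0179, -4.99],[255, -0.0121, -0.008, 0.019, -4.99],[255, -0.0104, -0.008, 0.02, -4.99],[255, -0.0086, -0.008, 0.0208, -4.99],[255, -0.0068, -0.008, 0.0215, -4.99],[255, -0.0049, -0.008, 0.022, -4.99],[255, -0.0029, -0.008, 0.0224, -4.99],[255, -0.001, -0.008, 0.0225, -4.99],[255, 0.001, -0.008, 0.0225, -4.99],[255, 0.0029, -0.008, 0.0224, -4.99],[255, 0.0049, -0.008, 0.022, -4.99],[255, 0.0068, -0.008, 0.0215, -4.99],[255, 0.0086, -0.008, 0.0208, -4.99],[255, 0.0104, -0.008, 0.02, -4.99]]
```

Request:
arm_command(
  deltas=[
    [[255, 0, -0.01, 0, 0], [255, 0, -0.02, 0, 0], [255, 0, -0.03, 0, 0], [255, 0, -0.03, 0, 0], [255, 0, -0.03, 0, 0], [255, -0.012, 0, 0.014, -5], [255, -0.0135, 0, 0.018, -5], [255, -0.012, 0, 0.019, -5], [255, -0.0105, 0, 0.02, -5], [255, -0.0085, 0, 0.021, -5]],
  ],
)

```text
time_s: 5.2
tool_pos: [0.5861, 0.1146, 0.1513]
ee_rot: [[0.994, 0.001, 0.107], [-0.107, 0.0, 0.994], [0.001, -1.0, 0.0]]
ft_force: [1.2, -0.7, -1.5]
grip_width: 0.678
```

```bash
python3 plan.py 255 .5416 .3391 .15 43.5 10
```

```text
at [0.5861 0.1146 0.1513] yaw -6.12 t 5.2 F [ 1.2 -0.7 -1.5] w 61.7 step 0.0229
[[255, -0.0068, 0.0001, 0.0218, -4.96],[255, -0.0049, 0.0001, 0.0224, -4.96],[255, -0.003, 0.0001, 0.0227, -4.96],[255, -0.001, 0.0001, 0.0229, -4.96],[255, 0.001, 0.0001, 0.0229, -4.96],[255, 0.003, 0.0001, 0.0227, -4.96],[255, 0.0049, 0.0001, 0.0223, -4.96],[255, 0.0068, 0.0001, 0.0218, -4.96],[255, 0.0087, 0.0001, 0.0212, -4.96],[255, 0.0105, 0.0001, 0.0203, -4.96]]
```

Request:
arm_command(
  deltas=[
    [[255, -0.007, 0, 0.022, -5], [255, -0.005, 0, 0.0225, -5], [255, -0.003, 0, 0.0225, -5], [255, -0.001, 0, 0.023, -5], [255, 0.001, 0, 0.023, -5], [255, 0.003, 0, 0.0225, -5], [255, 0.005, 0, 0.0225, -5], [255, 0.007, 0, 0.022, -5], [255, 0.0085, 0, 0.021, -5], [255, 0.0105, 0, 0.0205, -5]],
  ],
)

```text
time_s: 6.45
tool_pos: [0.5411, 0.3397, 0.1514]
ee_rot: [[0.721, 0.001, -0.693], [0.693, 0.001, 0.721], [0.001, -1.0, -0.0]]
ft_force: [-0.1, -0.3, -1.2]
grip_width: 0.686
```

```bash
python3 plan.py 255 .5416 .3391 .09 43.5 5 && python3 - <<'E'
from h import *
from scipy.spatial.transform import Rotation
s=manip.snapshot("top");s2=manip.snapshot("scene");o=manip.observe()
p=o["tool_pos"];yaw=np.arctan2(o["ee_rot"][1,0],o["ee_rot"][0,0])
ims=[]
for n,q in(("top",s),("scene",s2)):
    c0=proj(q,[p[0],p[1],.1])[0];M=np.float32([[4.5,0,200-4.5*c0[0]],[0,4.5,250-4.5*c0[1]]])
    im=cv2.warpAffine(q["color"][:,:,::-1].copy(),M,(400,500),flags=cv2.INTER_CUBIC)
    for c,uv in(((0,255,0),proj(q,pts(-1,p[0],p[1],yaw,p[2]-.0305))),((0,0,255),proj(q,pts(-1,.5416,.3391,np.deg2rad(43.5),.003)))):
        for r in uv[::6]@M[:,:2].T+M[:,2]:cv2.circle(im,(int(r[0]),int(r[1])),0,c,-1)
    ims.append(im)
cv2.imwrite("pics/over1.png",np.hstack(ims))
E
```

```text
at [0.5411 0.3397 0.1514] yaw 43.88 t 6.45 F [-0.1 -0.3 -1.2] w 62.4 step 0.0123
[[255, -0.0, 0.0123, -0.0002, 0.08],[255, -0.0, 0.0123, -0.0002, 0.08],[255, -0.0, 0.0123, -0.0002, 0.08],[255, -0.0, 0.0123, -0.0002, 0.08],[255, -0.0, 0.0123, -0.0002, 0.08]]
```

View pics/over1.png

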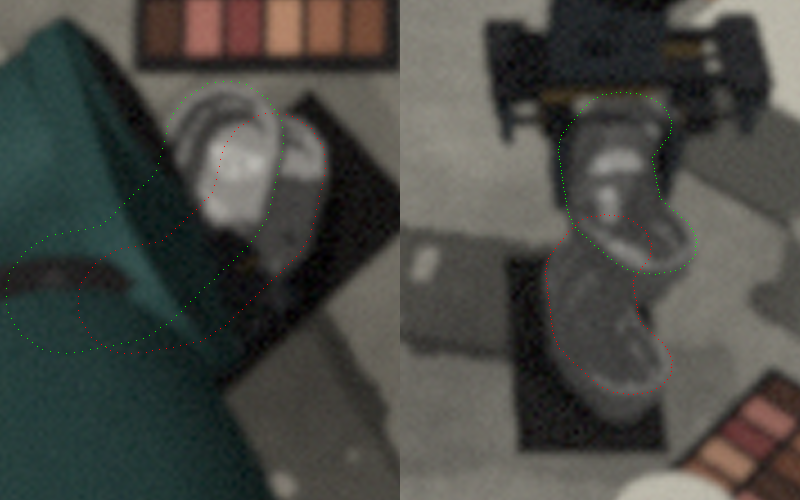

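Both outlines match: the held dish, green, sits directly above the base, red. I'm lowering it now.

Request:
arm_command(
  deltas=[
    [[255, 0, 0.02, 0, 0], [255, 0, 0.02, -0.0005, 0.4], [255, 0, 0.015, -0.0005, 0], [255, 0, 0.01, 0, 0], [255, 0, 0.006, 0, 0], [255, 0, 0.005, 0, 0], [255, 0, 0.005, 0, 0], [255, 0, 0.005, 0, 0], [255, 0, 0.004, 0, 0], [255, 0, 0, 0, 0]],
  ],
)

```text
time_s: 7.8
tool_pos: [0.5418, 0.3381, 0.0596]
ee_rot: [[0.728, -0.0, -0.686], [0.686, -0.0, 0.728], [-0.0, -1.0, 0.0]]
ft_force: [-0.8, 0.3, -1.9]
grip_width: 0.676
```

Request:
arm_command(
  deltas=[
    [[255, 0, 0.0015, 0, 0], [255, 0, 0.0015, 0, 0], [255, 0, 0.001, 0, 0], [255, 0, 0.001, 0, 0], [255, 0, 0.001, 0, 0], [255, 0, 0, 0, 0], [255, 0, 0, 0, 0], [255, 0, 0, 0, 0], [255, 0, 0, 0, 0], [255, 0, 0, 0, 0]],
  ],
)

```text
time_s: 9.05
tool_pos: [0.5419, 0.3382, 0.054]
ee_rot: [[0.728, 0.0, -0.686], [0.686, 0.0, 0.728], [0.0, -1.0, 0.0]]
ft_force: [0.3, -0.8, -1.3]
grip_width: 0.679
```

Request:
arm_command(
  deltas=[
    [[255, 0, 0.001, 0, 0], [255, 0, 0.0, 0, 0], [255, 0, 0.001, 0, 0], [255, 0, 0, 0, 0], [255, 0, 0, 0, 0], [255, 0, 0, 0, 0], [255, 0, 0, 0, 0], [255, 0, 0, 0, 0], [255, 0, 0, 0, 0], [255, 0, 0, 0, 0]],
  ],
)

```text
time_s: 10.3
tool_pos: [0.542, 0.3382, 0.0534]
ee_rot: [[0.727, -0.0, -0.686], [0.686, -0.0, 0.727], [-0.0, -1.0, 0.0]]
ft_force: [-8.1, -5.3, 23.3]
grip_width: 0.677
```

Contact came at z 0.0534, and home was predicted at 0.0535. I'll ease off slightly, release and back out.

Request:
arm_command(
  deltas=[
    [[255, 0, -0.001, 0, 0], [255, 0, 0, 0, 0], [0, 0, 0, 0, 0], [0, 0, 0, 0, 0], [0, 0, 0, 0, 0], [0, 0, 0, 0, 0], [0, 0, -0.02, 0, 0], [0, 0, -0.04, 0, 0], [0, 0, -0.05, 0, 0], [0, 0, -0.03, 0, 0]],
  ],
)

```text
time_s: 11.55
tool_pos: [0.5427, 0.3386, 0.1971]
ee_rot: [[0.728, 0.003, -0.686], [0.686, 0.002, 0.728], [0.003, -1.0, -0.001]]
ft_force: [0.0, 0.5, -0.0]
grip_width: 0.998
```

```bash
python3 plan.py 0 .5 -.05 .2 10 10
```

```text
at [0.5427 0.3386 0.1971] yaw 43.31 t 11.55 F [ 0.   0.5 -0. ] w 90.8 step 0.0391
[[0, -0.0298, -0.0003, -0.0253, 3.33],[0, -0.0282, -0.0003, -0.027, 3.33],[0, -0.0266, -0.0003, -0.0286, 3.33],[0, -0.0249, -0.0003, -0.0301, 3.33],[0, -0.0231, -0.0003, -0.0315, 3.33],[0, -0.0213, -0.0003, -0.0328, 3.33],[0, -0.0193, -0.0003, -0.034, 3.33],[0, -0.0173, -0.0003, -0.0351, 3.33],[0, -0.0152, -0.0003, -0.036, 3.33],[0, -0.0131, -0.0003, -0.0368, 3.33]]
```

Request:
arm_command(
  deltas=[
    [[0, -0.03, 0, -0.0255, 3.0], [0, -0.028, 0, -0.027, 3.0], [0, -0.0265, 0, -0.0285, 3.0], [0, -0.025, 0, -0.03, 3.0], [0, -0.023, 0, -0.0315, 3.0], [143, -0.0215, 0, -0.033, 3.0], [143, -0.0195, 0, -0.034, 3.0], [143, -0.0175, 0, -0.035, 3.0], [143, -0.015, 0, -0.036, 3.0], [143, -0.013, 0, -0.037, 3.0]],
  ],
)

```text
time_s: 12.8
tool_pos: [0.5094, -0.0529, 0.1944]
ee_rot: [[0.974, 0.002, -0.229], [0.229, -0.0, 0.974], [0.001, -1.0, -0.001]]
ft_force: [0.2, 0.1, -0.3]
grip_width: 0.487
```

```bash
python3 plan.py 143 .5249 -.2754 .14 13 10; cat > chk.py <<'E'
from h import *
import sys
S={n:manip.snapshot(n) for n in("top","scene")};ims=[]
for n in S:
    q=S[n];c0=proj(q,[.5416,.3391,.06])[0];M=np.float32([[5,0,200-5*c0[0]],[0,5,250-5*c0[1]]])
    im=cv2.warpAffine(q["color"][:,:,::-1].copy(),M,(400,500),flags=cv2.INTER_CUBIC)
    uv=proj(q,pts(-1,.542,.3385,np.deg2rad(43.4),float(sys.argv[2])))
    for r in uv[::6]@M[:,:2].T+M[:,2]:cv2.circle(im,(int(r[0]),int(r[1])),0,(0,255,0),-1)
    ims.append(im)
    print(n,fit({n:q},(.542,.3385,np.deg2rad(43.4)),float(sys.argv[2])))
print(fit(S,(.542,.3385,np.deg2rad(43.4)),float(sys.argv[2])))
cv2.imwrite(sys.argv[1],np.hstack(ims))
E
python3 chk.py pics/nest1.png .023
```

```text
at [ 0.5094 -0.0529  0.1944] yaw 13.21 t 12.8 F [ 0.2  0.1 -0.3] w 44.3 step 0.023
[[143, -0.0036, 0.0054, -0.022, 0.02],[143, -0.0036, 0.0054, -0.022, 0.02],[143, -0.0036, 0.0054, -0.022, 0.02],[143, -0.0035, 0.0054, -0.022, 0.02],[143, -0.0035, 0.0054, -0.022, 0.02],[143, -0.0035, 0.0054, -0.022, 0.02],[143, -0.0035, 0.0054, -0.022, 0.02],[143, -0.0035, 0.0054, -0.022, 0.02],[143, -0.0035, 0.0054, -0.022, 0.02],[143, -0.0035, 0.0054, -0.022, 0.02]]
top (array([0.54293686, 0.34089947, 0.75841136]), np.float64(-43.074562072753906))
scene (array([0.54007617, 0.34114714, 0.75648268]), np.float64(-27.997482299804688))
(array([0.54196894, 0.34085554, 0.758903  ]), np.float64(-65.80232238769531))
```

View pics/nest1.png

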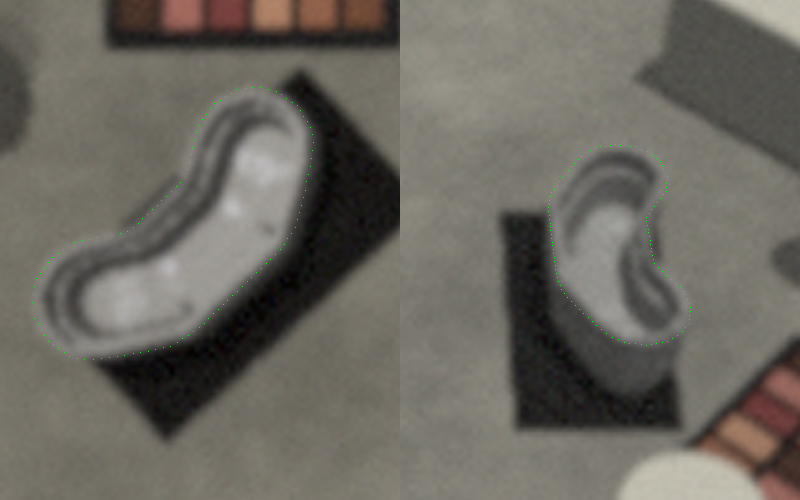

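The first dish is nested: it's level, the outlines are flush and the fit agrees within 2 mm. Next I'll pinch the leaning dish's uphill (hollow) wall. Closing the jaws there should also turn the dish towards level.

Request:
arm_command(
  deltas=[
    [[143, -0.0035, 0, -0.022, 0], [143, -0.0035, 0, -0.022, 0], [143, -0.0035, 0, -0.022, 0], [143, -0.0035, 0, -0.022, 0], [143, -0.0035, 0, -0.022, 0], [143, -0.0035, 0, -0.022, 0.2], [143, -0.0035, 0.01, -0.022, 0], [143, -0.0035, 0.015, -0.022, 0], [143, -0.0035, 0.015, -0.022, 0], [143, -0.0035, 0.014, -0.022, 0]],
  ],
)

```text
time_s: 14.15
tool_pos: [0.5252, -0.275, 0.1373]
ee_rot: [[0.974, -0.001, -0.227], [0.227, 0.001, 0.974], [-0.001, -1.0, 0.001]]
ft_force: [1.0, 0.5, 0.9]
grip_width: 0.44
```

```bash
python3 plan.py 143 .5249 -.2754 .095 13 5; python3 - <<'E'
from h import *
s=manip.snapshot("scene");q=s;p=manip.observe()["tool_pos"]
c0=proj(q,[.52,-.27,.11])[0];M=np.float32([[6,0,300-6*c0[0]],[0,6,250-6*c0[1]]])
im=cv2.warpAffine(q["color"][:,:,::-1].copy(),M,(600,500),flags=cv2.INTER_CUBIC)
uv=proj(q,pts(-1,.518,-.277,np.deg2rad(13),.06,30))
for r in uv[::6]@M[:,:2].T+M[:,2]:cv2.circle(im,(int(r[0]),int(r[1])),0,(0,255,0),-1)
cv2.imwrite("pics/prelean.png",cv2.convertScaleAbs(im,alpha=1.4))
E
```

```text
at [ 0.5252 -0.275   0.1373] yaw 13.11 t 14.15 F [1.  0.5 0.9] w 40.1 step 0.0085
[[143, -0.0001, 0.0085, -0.0001, 0.02],[143, -0.0001, 0.0085, -0.0001, 0.02],[143, -0.0001, 0.0085, -0.0001, 0.02],[143, -0.0001, 0.0085, -0.0001, 0.02],[143, -0.0001, 0.0085, -0.0001, 0.02]]
```

View pics/prelean.png

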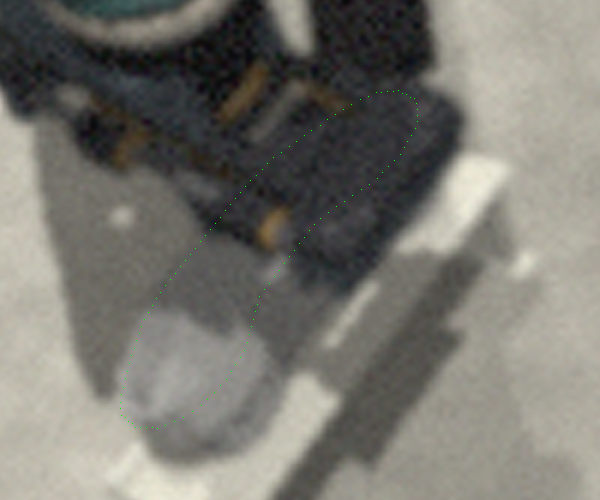

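The gripper blocks most of the view, but the dish's lower end at (150,420) still agrees with the estimate. I'll go down in small steps and watch the force.

Request:
arm_command(
  deltas=[
    [[143, 0, 0.005, 0, 0], [143, 0, 0.01, 0, 0], [143, 0, 0.01, 0, 0], [143, 0, 0.006, 0, 0], [143, 0, 0.005, 0, 0], [143, 0, 0.005, 0, 0], [143, 0, 0, 0, 0], [143, 0, 0, 0, 0], [143, 0, 0, 0, 0], [143, 0, 0, 0, 0]],
  ],
)

```text
time_s: 15.45
tool_pos: [0.5257, -0.2738, 0.0981]
ee_rot: [[0.974, 0.0, -0.227], [0.227, -0.0, 0.974], [0.0, -1.0, -0.0]]
ft_force: [-0.2, 0.3, 0.6]
grip_width: 0.44
```

Request:
arm_command(
  deltas=[
    [[143, 0, 0.0025, 0, 0], [180, 0, 0, 0, 0], [195, 0, 0, 0, 0], [205, 0, 0, 0, 0], [210, 0, 0, 0, 0], [215, 0, 0, 0, 0], [215, 0, 0, 0, 0], [215, 0, 0, 0, 0], [215, 0, 0, 0, 0], [215, 0, 0, 0, 0]],
  ],
)

```text
time_s: 16.7
tool_pos: [0.5256, -0.2738, 0.0954]
ee_rot: [[0.974, -0.0, -0.227], [0.227, -0.0, 0.974], [-0.0, -1.0, -0.0]]
ft_force: [-3.0, -0.8, 2.3]
grip_width: 0.155
```

Request:
arm_command(
  deltas=[
    [[220, 0, 0, 0, 0], [224, 0, 0, 0, 0], [228, 0, 0, 0, 0], [232, 0, 0, 0, 0], [236, 0, 0, 0, 0], [240, 0, 0, 0, 0], [240, 0, 0, 0, 0], [240, 0, 0, 0, 0], [240, 0, 0, 0, 0], [240, 0, 0, 0, 0]],
  ],
)

```text
time_s: 17.95
tool_pos: [0.5256, -0.2738, 0.0955]
ee_rot: [[0.974, 0.0, -0.227], [0.227, -0.0, 0.974], [0.0, -1.0, -0.0]]
ft_force: [0.2, -1.0, 2.9]
grip_width: 0.091
```

Request:
arm_command(
  deltas=[
    [[245, 0, 0, 0, 0], [250, 0, 0, 0, 0], [255, 0, 0, 0, 0], [255, 0, 0, 0, 0], [255, 0, 0, 0, 0], [255, 0, -0.003, 0, 0], [255, 0, -0.003, 0, 0], [255, 0, -0.003, 0, 0], [255, 0, -0.003, 0, 0], [255, 0, 0, 0, 0]],
  ],
)

```text
time_s: 19.2
tool_pos: [0.5257, -0.2738, 0.1077]
ee_rot: [[0.974, 0.0, -0.227], [0.227, -0.0, 0.974], [0.0, -1.0, -0.0]]
ft_force: [0.4, -0.5, -3.1]
grip_width: 0.091
```

The wall is gripped at 8.3 mm, so the dish is partly levelled, and it's off the stand. I'll take it to the clear table spot where the flat dish stood, set it down to finish levelling, and regrip across the waist.

Request:
arm_command(
  deltas=[
    [[255, 0, -0.01, 0, 0], [255, 0, -0.02, 0, 0], [255, 0, -0.025, 0, 0], [255, 0, -0.025, 0, 0], [255, 0.005, -0.01, 0.015, 0], [255, 0.01, 0, 0.025, 0], [255, 0.01, 0, 0.03, 0], [255, 0.01, 0, 0.03, 0], [255, 0.01, 0, 0.03, 0], [255, 0.01, 0, 0.03, 0]],
  ],
)

```text
time_s: 20.45
tool_pos: [0.5425, -0.1035, 0.1975]
ee_rot: [[0.974, -0.0, -0.227], [0.227, 0.0, 0.974], [-0.0, -1.0, 0.0]]
ft_force: [0.4, -0.0, -1.3]
grip_width: 0.091
```

```bash
python3 plan.py 255 .60 -.03 .14 13 5
```

```text
at [ 0.5425 -0.1035  0.1975] yaw 13.13 t 20.45 F [ 0.4 -0.  -1.3] w 8.3 step 0.0219
[[255, 0.0145, 0.0115, 0.0117, 0.03],[255, 0.0145, 0.0115, 0.0117, 0.03],[255, 0.0145, 0.0115, 0.0117, 0.03],[255, 0.0145, 0.0115, 0.0117, 0.03],[255, 0.0145, 0.0115, 0.0117, 0.03]]
```

Request:
arm_command(
  deltas=[
    [[255, 0.012, 0, 0.012, 0], [255, 0.012, 0, 0.012, 0], [255, 0.012, 0, 0.013, 0], [255, 0.012, 0.01, 0.013, 0], [255, 0.01, 0.02, 0.013, 0], [255, 0, 0.025, 0, 0], [255, 0, 0.02, 0, 0], [255, 0, 0.02, 0, 0], [255, 0, 0.01, 0, 0], [255, 0, 0, 0, 0]],
  ],
)

```text
time_s: 21.7
tool_pos: [0.5848, -0.031, 0.0918]
ee_rot: [[0.974, -0.001, -0.227], [0.227, 0.0, 0.974], [-0.001, -1.0, 0.0]]
ft_force: [-0.4, 0.2, -1.1]
grip_width: 0.091
```

```bash
cat > v.py <<'E'
from h import *
import sys
x,y,z=map(float,sys.argv[2:5]);ims=[]
for n in("top","scene"):
    q=manip.snapshot(n);c0=proj(q,[x,y,z])[0];M=np.float32([[4.5,0,200-4.5*c0[0]],[0,4.5,220-4.5*c0[1]]])
    ims.append(cv2.warpAffine(q["color"][:,:,::-1].copy(),M,(400,440),flags=cv2.INTER_CUBIC))
cv2.imwrite(sys.argv[1],cv2.convertScaleAbs(np.hstack(ims),alpha=1.3))
E
python3 v.py pics/held2.png .57 -.03 .08
```

```text
(no output)
```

View pics/held2.png

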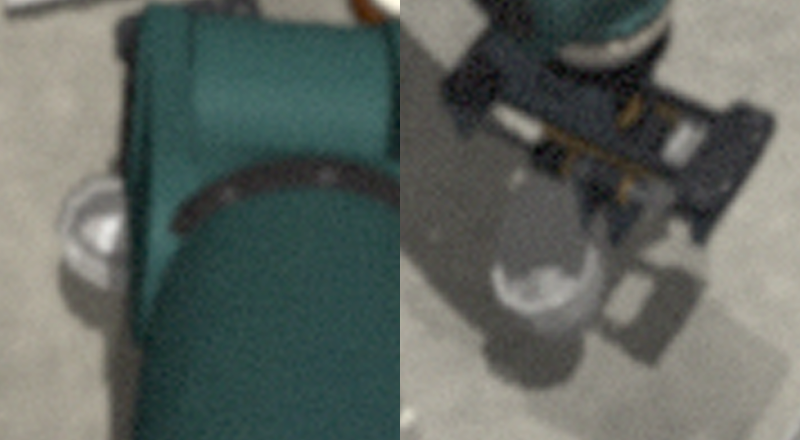

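The dish is held and close to level, with its end at (545,280) in the scene crop. Lowering to the table.

Request:
arm_command(
  deltas=[
    [[255, 0, 0.015, 0, 0], [255, 0, 0.012, 0, 0], [255, 0, 0.008, 0, 0], [255, 0, 0.005, 0, 0], [255, 0, 0.004, 0, 0], [255, 0, 0.003, 0, 0], [255, 0, 0.002, 0, 0], [255, 0, 0.002, 0, 0], [255, 0, 0, 0, 0], [255, 0, 0, 0, 0]],
  ],
)

```text
time_s: 23.05
tool_pos: [0.5851, -0.0309, 0.0415]
ee_rot: [[0.974, 0.0, -0.227], [0.227, -0.0, 0.974], [0.0, -1.0, -0.0]]
ft_force: [-0.7, 0.5, -1.7]
grip_width: 0.091
```

Request:
arm_command(
  deltas=[
    [[255, 0, 0.002, 0, 0], [255, 0, 0.002, 0, 0], [255, 0, 0.001, 0, 0], [255, 0, 0.001, 0, 0], [255, 0, 0.001, 0, 0], [255, 0, 0.001, 0, 0], [255, 0, 0.001, 0, 0], [255, 0, 0.001, 0, 0], [255, 0, 0, 0, 0], [255, 0, 0, 0, 0]],
  ],
)

```text
time_s: 24.3
tool_pos: [0.5862, -0.0309, 0.0322]
ee_rot: [[0.974, 0.002, -0.227], [0.227, -0.0, 0.974], [0.002, -1.0, -0.001]]
ft_force: [1.8, 2.3, 7.3]
grip_width: 0.088
```

Request:
arm_command(
  deltas=[
    [[255, 0, 0.001, 0, 0], [255, 0, 0, 0, 0], [255, 0, 0.001, 0, 0], [255, 0, 0, 0, 0], [255, 0, 0.001, 0, 0], [255, 0, 0, 0, 0], [255, 0, 0.001, 0, 0], [255, 0, 0, 0, 0], [255, 0, 0, 0, 0], [255, 0, 0, 0, 0]],
  ],
)

```text
time_s: 25.55
tool_pos: [0.5872, -0.031, 0.0287]
ee_rot: [[0.974, 0.004, -0.227], [0.227, -0.0, 0.974], [0.004, -1.0, -0.001]]
ft_force: [4.7, 1.8, 8.8]
grip_width: 0.098
```

Request:
arm_command(
  deltas=[
    [[255, 0, 0.001, 0, 0], [255, 0, 0, 0, 0], [255, 0, 0.001, 0, 0], [255, 0, 0, 0, 0], [255, 0, 0.001, 0, 0], [255, 0, 0, 0, 0], [255, 0, 0, 0, 0], [255, 0, 0, 0, 0], [255, 0, 0, 0, 0], [255, 0, 0, 0, 0]],
  ],
)

```text
time_s: 26.8
tool_pos: [0.5875, -0.031, 0.0259]
ee_rot: [[0.974, 0.005, -0.227], [0.227, -0.0, 0.974], [0.004, -1.0, -0.001]]
ft_force: [5.9, 0.8, 11.0]
grip_width: 0.1
```

Request:
arm_command(
  deltas=[
    [[229, 0, 0, 0, 0], [227, 0, 0, 0, 0], [225, 0, 0, 0, 0], [222, 0, 0, 0, 0], [219, 0, 0, 0, 0], [215, 0, 0, 0, 0], [210, 0, 0, 0, 0], [205, 0, 0, 0, 0], [195, 0, 0, 0, 0], [190, 0, 0, 0, 0]],
  ],
)

```text
time_s: 28.05
tool_pos: [0.5851, -0.0309, 0.0245]
ee_rot: [[0.974, 0.0, -0.227], [0.227, -0.0, 0.974], [0.0, -1.0, -0.0]]
ft_force: [0.0, 0.3, 0.3]
grip_width: 0.256
```

Request:
arm_command(
  deltas=[
    [[190, 0, -0.01, 0, 0], [190, 0, -0.02, 0, 0], [190, 0, -0.04, 0, 0], [0, 0, -0.05, 0, 0], [0, 0, -0.05, 0, 0], [0, 0, 0, -0.05, 0], [0, 0, 0, -0.06, 0], [0, 0, 0, -0.06, 0], [0, 0, 0, -0.06, 0], [0, 0, 0, -0.06, 0]],
  ],
)

```text
time_s: 29.3
tool_pos: [0.6511, -0.3154, 0.1964]
ee_rot: [[0.974, 0.001, -0.227], [0.227, -0.001, 0.974], [0.001, -1.0, -0.001]]
ft_force: [0.9, 0.2, -0.4]
grip_width: 0.982
```

```bash
python3 - <<'E'
from h import *
S={n:manip.snapshot(n) for n in("top","scene")};ims=[];g=(.558,-.037,np.deg2rad(13))
for ns in(["top"],["scene"],["top","scene"]):
    r,f=fit({n:S[n] for n in ns},g,0);print(ns,r.round(4),np.degrees(r[2]).round(1),round(f,1))
for n in S:
    q=S[n];c0=proj(q,[r[0],r[1],.03])[0];M=np.float32([[5,0,200-5*c0[0]],[0,5,220-5*c0[1]]])
    im=cv2.warpAffine(q["color"][:,:,::-1].copy(),M,(400,440),flags=cv2.INTER_CUBIC)
    for p in proj(q,pts(-1,*r,0))[::6]@M[:,:2].T+M[:,2]:cv2.circle(im,(int(p[0]),int(p[1])),0,(0,255,0),-1)
    ims.append(im)
cv2.imwrite("pics/flat2.png",np.hstack(ims))
E
python3 plan.py 0 .558 -.037 .12 13 10
```

```text
['top'] [ 0.5623 -0.0373  0.2268] 13.0 -38.3
['scene'] [ 0.5581 -0.0362  0.2276] 13.0 -28.7
['top', 'scene'] [ 0.5605 -0.037   0.2214] 12.7 -50.4
at [ 0.6515 -0.3184  0.1963] yaw 12.92 t 29.4 F [-0.6  0.7 -0.4] w 91.0 step 0.0306
[[0, -0.0028, 0.0076, 0.0295, -0.01],[0, -0.0028, 0.0076, 0.0295, -0.01],[0, -0.0028, 0.0076, 0.0295, -0.01],[0, -0.0028, 0.0076, 0.0295, -0.01],[0, -0.0028, 0.0076, 0.0295, -0.01],[0, -0.0028, 0.0076, 0.0295, -0.01],[0, -0.0028, 0.0076, 0.0295, -0.01],[0, -0.0028, 0.0076, 0.0295, -0.01],[0, -0.0028, 0.0076, 0.0295, -0.01],[0, -0.0028, 0.0076, 0.0295, -0.01]]
```

View pics/flat2.png

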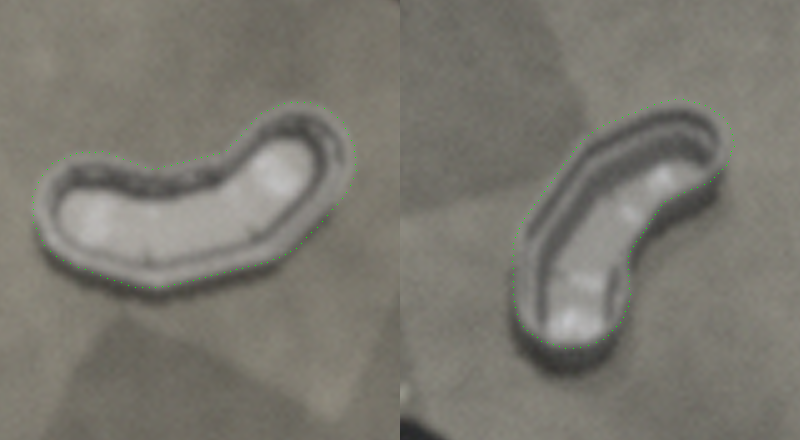

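The dish now stands level on the table at (0.5605, −0.037) with yaw 12.9°. I'll regrip it across the waist the same way as the first dish.

Request:
arm_command(
  deltas=[
    [[0, -0.0026, 0, 0.0295, 0], [0, -0.0026, 0, 0.0295, 0], [0, -0.0026, 0, 0.0295, 0], [0, -0.0026, 0, 0.0295, 0], [0, -0.0026, 0, 0.0295, 0], [0, -0.0026, 0.01, 0.0295, 0], [0, -0.0026, 0.02, 0.0295, 0], [0, -0.0026, 0.02, 0.0295, 0], [0, -0.0026, 0.02, 0.0295, 0], [0, -0.0026, 0.015, 0.0295, 0]],
  ],
)

```text
time_s: 30.65
tool_pos: [0.5576, -0.0303, 0.109]
ee_rot: [[0.974, -0.0, -0.227], [0.227, 0.0, 0.974], [-0.0, -1.0, 0.0]]
ft_force: [-0.1, -0.3, 0.3]
grip_width: 1.0
```

```bash
python3 plan.py 0 .5605 -.037 .029 12.9 5
```

```text
at [ 0.5576 -0.0303  0.109 ] yaw 13.12 t 30.65 F [-0.1 -0.3  0.3] w 91.0 step 0.0161
[[0, 0.0003, 0.016, -0.0014, 0.04],[0, 0.0003, 0.016, -0.0014, 0.04],[0, 0.0003, 0.016, -0.0014, 0.04],[0, 0.0003, 0.016, -0.0014, 0.04],[0, 0.0003, 0.016, -0.0014, 0.04]]
```

Request:
arm_command(
  deltas=[
    [[0, 0.0015, 0.005, -0.0072, 0], [0, 0, 0.02, 0, 0], [0, 0, 0.02, 0, 0], [0, 0, 0.02, 0, 0], [0, 0, 0.014, 0, 0], [255, 0, 0, 0, 0], [255, 0, 0, 0, 0], [255, 0, 0, 0, 0], [255, 0, 0, 0, 0], [255, 0, 0, 0, 0]],
  ],
)

```text
time_s: 31.9
tool_pos: [0.562, -0.0387, 0.031]
ee_rot: [[0.974, 0.001, -0.227], [0.227, -0.0, 0.974], [0.001, -1.0, -0.0]]
ft_force: [-1.2, 0.9, 6.7]
grip_width: 0.678
```

```bash
python3 plan.py 255 .542 .3385 .16 43.3 20
```

```text
at [ 0.562  -0.0387  0.031 ] yaw 13.12 t 31.9 F [-1.2  0.9  6.7] w 61.7 step 0.02
[[255, 0.0033, -0.0064, 0.0186, -1.51],[255, 0.0038, -0.0064, 0.0185, -1.51],[255, 0.0043, -0.0064, 0.0184, -1.51],[255, 0.0048, -0.0064, 0.0183, -1.51],[255, 0.0052, -0.0064, 0.0181, -1.51],[255, 0.0057, -0.0064, 0.018, -1.51],[255, 0.0062, -0.0064, 0.0178, -1.51],[255, 0.0067, -0.0064, 0.0177, -1.51],[255, 0.0071, -0.0064, 0.0175, -1.51],[255, 0.0076, -0.0064, 0.0173, -1.51],[255, 0.008, -0.0064, 0.0171, -1.51],[255, 0.0085, -0.0064, 0.0169, -1.51],[255, 0.0089, -0.0064, 0.0166, -1.51],[255, 0.0094, -0.0064, 0.0164, -1.51],[255, 0.0098, -0.0064, 0.0162, -1.51],[255, 0.0102, -0.0064, 0.0159, -1.51],[255, 0.0106, -0.0064, 0.0156, -1.51],[255, 0.011, -0.0064, 0.0153, -1.51],[255, 0.0114, -0.0064, 0.015, -1.51],[255, 0.0118, -0.0064, 0.0147, -1.51]]
```

Request:
arm_command(
  deltas=[
    [[255, 0, -0.01, 0, 0], [255, 0, -0.03, 0, 0], [255, 0, -0.04, 0, 0], [255, 0, -0.04, 0, 0], [255, 0.006, -0.01, 0.02, -2], [255, 0.006, 0, 0.03, -3], [255, 0.006, 0, 0.03, -3], [255, 0.008, 0, 0.03, -3], [255, 0.01, 0, 0.03, -3], [255, 0.012, 0, 0.03, -3]],
  ],
)

```text
time_s: 33.15
tool_pos: [0.5467, 0.1395, 0.1594]
ee_rot: [[0.863, -0.001, -0.505], [0.505, -0.0, 0.863], [-0.001, -1.0, 0.001]]
ft_force: [0.6, 0.5, -1.4]
grip_width: 0.679
```

```bash
python3 plan.py 255 .542 .3382 .16 43.3 9
```

```text
at [0.5467 0.1395 0.1594] yaw 30.3 t 33.15 F [ 0.6  0.5 -1.4] w 61.8 step 0.0221
[[255, 0.0107, -0.0001, 0.0193, -1.44],[255, 0.0112, -0.0001, 0.0191, -1.44],[255, 0.0116, -0.0001, 0.0188, -1.44],[255, 0.0121, -0.0001, 0.0185, -1.44],[255, 0.0126, -0.0001, 0.0182, -1.44],[255, 0.013, -0.0001, 0.0178, -1.44],[255, 0.0135, -0.0001, 0.0175, -1.44],[255, 0.0139, -0.0001, 0.0172, -1.44],[255, 0.0143, -0.0001, 0.0168, -1.44]]
```

Request:
arm_command(
  deltas=[
    [[255, 0.0105, 0, 0.0195, -1.4], [255, 0.011, 0, 0.019, -1.5], [255, 0.0115, 0, 0.019, -1.4], [255, 0.012, 0, 0.0185, -1.5], [255, 0.0125, 0, 0.018, -1.4], [255, 0.013, 0, 0.018, -1.5], [255, 0.0135, 0, 0.0175, -1.4], [255, 0.014, 0, 0.017, -1.5], [255, 0.014, 0, 0.017, -1.4], [255, 0, 0, 0, 0]],
  ],
)

```text
time_s: 34.4
tool_pos: [0.5426, 0.3378, 0.1604]
ee_rot: [[0.729, 0.0, -0.685], [0.685, 0.0, 0.729], [0.0, -1.0, 0.0]]
ft_force: [-0.5, -0.8, -1.3]
grip_width: 0.679
```

```bash
python3 plan.py 255 .542 .3382 .08 43.3 5
```

```text
at [0.5426 0.3378 0.1604] yaw 43.23 t 34.4 F [-0.5 -0.8 -1.3] w 61.8 step 0.0161
[[255, -0.0, 0.0161, 0.0001, -0.01],[255, -0.0, 0.0161, 0.0001, -0.01],[255, -0.0, 0.0161, 0.0001, -0.01],[255, -0.0, 0.0161, 0.0001, -0.01],[255, -0.0, 0.0161, 0.0001, -0.01]]
```

Request:
arm_command(
  deltas=[
    [[255, 0, 0.02, 0.0005, 0], [255, 0, 0.015, 0, 0], [255, 0, 0.01, 0, 0], [255, 0, 0.008, 0, 0], [255, 0, 0.006, 0, 0], [255, 0, 0.005, 0, 0], [255, 0, 0.005, 0, 0], [255, 0, 0.005, 0, 0], [255, 0, 0.004, 0, 0], [255, 0, 0, 0, 0]],
  ],
)

```text
time_s: 35.65
tool_pos: [0.5423, 0.3364, 0.0821]
ee_rot: [[0.73, -0.0, -0.683], [0.683, -0.0, 0.73], [-0.0, -1.0, 0.0]]
ft_force: [-0.1, -0.5, -0.8]
grip_width: 0.672
```

Request:
arm_command(
  deltas=[
    [[255, 0.001, 0, 0.0015, 0], [255, 0, 0.002, 0, 0], [255, 0, 0.0015, 0, 0], [255, 0, 0.001, 0, 0], [255, 0, 0.001, 0, 0], [255, 0, 0.001, 0, 0], [255, 0, 0, 0, 0], [255, 0, 0, 0, 0], [255, 0, 0, 0, 0], [255, 0, 0, 0, 0]],
  ],
)

```text
time_s: 36.9
tool_pos: [0.5421, 0.3383, 0.076]
ee_rot: [[0.73, 0.0, -0.683], [0.683, 0.0, 0.73], [0.0, -1.0, -0.0]]
ft_force: [-0.3, 0.4, -1.1]
grip_width: 0.677
```

Request:
arm_command(
  deltas=[
    [[255, 0, 0.001, 0, 0], [255, 0, 0, 0, 0], [255, 0, 0.001, 0, 0], [255, 0, 0, 0, 0], [255, 0, 0.0005, 0, 0], [255, 0, 0, 0, 0], [255, 0, 0, 0, 0], [255, 0, 0, 0, 0], [255, 0, 0, 0, 0], [255, 0, 0, 0, 0]],
  ],
)

```text
time_s: 38.15
tool_pos: [0.5422, 0.3384, 0.0741]
ee_rot: [[0.73, 0.0, -0.684], [0.684, -0.0, 0.73], [0.0, -1.0, -0.0]]
ft_force: [-3.1, -1.9, 9.6]
grip_width: 0.678
```

Contact is at z 0.0741, against a predicted home of 0.074. One more gentle 0.5 mm, then I'll release and back away.

Request:
arm_command(
  deltas=[
    [[255, 0, 0.0005, 0, 0], [255, 0, 0, 0, 0], [255, 0, -0.0005, 0, 0], [240, 0, 0, 0, 0], [0, 0, 0, 0, 0], [0, 0, 0, 0, 0], [0, 0, 0, 0, 0], [0, 0, 0, 0, 0], [0, 0, -0.02, 0, 0], [0, 0, -0.04, 0, 0]],
  ],
)

```text
time_s: 39.4
tool_pos: [0.5414, 0.3379, 0.134]
ee_rot: [[0.73, -0.002, -0.683], [0.683, -0.001, 0.73], [-0.002, -1.0, 0.001]]
ft_force: [-0.1, 0.4, -0.2]
grip_width: 0.999
```

Request:
arm_command(
  deltas=[
    [[0, 0, -0.05, 0, 0], [0, 0, -0.03, 0, 0], [0, -0.02, 0, -0.04, 0], [0, -0.03, 0, -0.05, 0], [0, -0.03, 0, -0.05, 0], [0, -0.03, 0, -0.05, 0], [0, -0.03, 0, -0.05, 0], [0, -0.03, 0, -0.05, 0], [0, -0.03, 0, -0.05, 0], [0, 0, 0, 0, 0]],
  ],
)

```text
time_s: 40.65
tool_pos: [0.6292, -0.0499, 0.2149]
ee_rot: [[0.733, 0.002, -0.681], [0.681, -0.0, 0.733], [0.001, -1.0, -0.001]]
ft_force: [-0.6, -0.0, -0.1]
grip_width: 1.001
```

```bash
python3 chk.py pics/nest2.png .043; python3 -c "
from h import *
o=manip.observe();print(o['tool_pos'],o['ft_force'],o['time_s'])"
```

```text
top (array([0.54288033, 0.34143604, 0.75488163]), np.float64(-48.34892654418945))
scene (array([0.54013474, 0.34172509, 0.75188562]), np.float64(-26.077791213989258))
(array([0.54198149, 0.34144286, 0.75356302]), np.float64(-69.45852661132812))
[ 0.62852969 -0.04685202  0.21442215] [-0.10932854 -0.46468252 -0.35471732] 40.75
```

View pics/nest2.png

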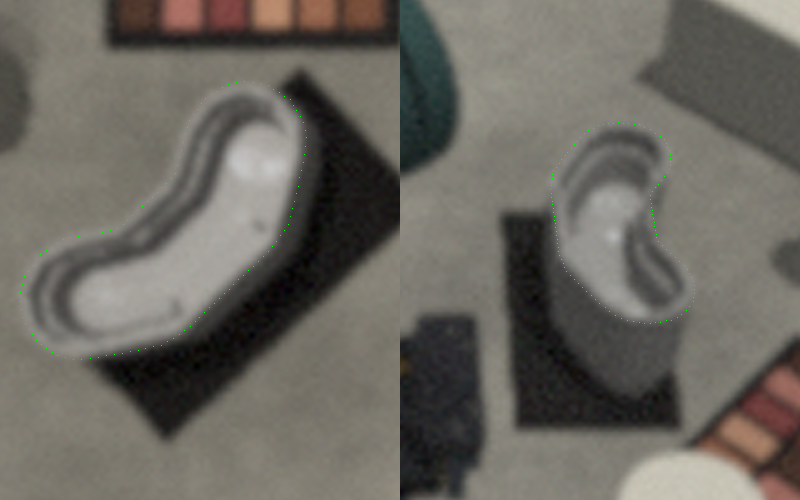

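The top rim matches the home-height outline in both views: level, flush and free of the robot. Handing in.

```bash
python3 -c "
from station import manip
print(manip.close_job())"
```

```text
the job is handed in; nothing more can be done
None
```

All three kidney dishes are nested on the mat, and I handed the job in at about 41 s of the 72 s allowed.

- **Flat dish:** I gripped it across the waist, turned it to the base dish's yaw of about 43.4° and lowered it in. Contact came at tool height 0.0534 m, against 0.0535 m predicted for home. The force at that moment was about 25 N including a sideways part, so I eased off 1 mm before letting go.
- **Leaning dish:** The tool can't tilt, so I pinched the dish's uphill wall, which levelled it partway. I then set it on a clear patch of table to finish levelling and regripped it across the waist. It went in with contact at 0.0741 m, against 0.074 m predicted, and about 10 N.
- **Last check:** The top rim's outline matched the home height in both cameras, level and flush. Its position was within 2 mm of the first dish's and its yaw within 0.3°. The two cameras disagree by about 3 mm in x throughout, which I put down to calibration.
- **What went less smoothly:** Levelling the leaning dish on the table left the grip at 8–9 mm instead of closing onto the 4 mm wall. The dish came to rest level anyway.
- **Not checked:** I took no separate measurement of the other objects on the table. I saw no contact with them in the forces or the pictures. I viewed 11 pictures, one over the budget.

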